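# File the spare parts case into the packed row

## Task

Three blue parts cases stand loose on the stockroom bench; one of them is the same size as the four in the steel row tray. Take that one and push it down into the narrow gap in the middle of the row, nudging its neighbours apart without toppling them, until it stands on the tray floor, upright and in line with them, then let go; press it in rather than dropping it.

Things in the scene. Friction and masses are not known exactly. Their poses are not given: they have to be found in the camera images.
- spare_case: Blue plastic case 62 (own x) x 36 (own y) x 95 mm high, loose; origin: centre of underside, z up. 0.2 kg. Stands right (-y) of the tray; the two loose cases not wanted are 54 mm thick, or 62 mm high. Own +-y sides bevelled: 20 mm thick at the foot, full 36 at 16 mm up, 20 again over the top 12 mm. Grip its flat +-x ends (catch, label) to keep fingers clear of the row. Either way round.
- tray: Fixed galvanised tray, origin: underside centre. Row along own y, case depths along own x. Floor top at 4 mm; inside 86 (x) x 192 (y); long lips 20, end walls 75 mm above floor. Four cases in it; middle gap about 26 to 32 mm, narrower than a case, within 3 mm of centre; a few mm slack beside each case, with a fifth in 12 mm in all. Pressing it in takes up to about 20 N.
- left_case: Blue plastic case 62 (own x) x 36 (own y) x 95 mm high, loose; origin: centre of underside, z up. 0.24 kg. In the tray, next to the gap on its +y side. Bevelled like the spare case, top and foot 20 mm thick. Slides along the row when pushed.
- right_case: Blue plastic case 62 (own x) x 36 (own y) x 95 mm high, loose; origin: centre of underside, z up. 0.24 kg. In the tray, next to the gap on its -y side. Bevelled like the spare case, top and foot 20 mm thick. Slides along the row when pushed.
Not all that is in view belongs to the job. Leave any green or pink look-alike of the tray alone.

How it is judged:
By the outcome, as a careful person would: the job done as asked, in the order asked, and still so for the second after the job is handed in, with the robot touching nothing.
It also fails if it takes over 32 s, if anything falls off the work surface, if the arm or the gripper's body presses on something with over 40 N, if the wrist force passes 120 N, or if a joint passes its speed limit or range.

## Robot

A 7-joint arm with a two-finger parallel gripper is mounted at the origin on the work surface. World frame = base frame: x ahead of the robot, y to its left, z up, the work surface at z = 0. Lengths are in m, angles in rad, forces in N, time in s.
With the tool pointing down it reaches from about 0.4 to 0.85 m from the base axis. Payload 10.4 kg.
Tool frame: the origin (TCP) lies on the centre line of the jaws, within the pads' length; the fingertips stand ctrl.tip_extent ahead of it and the grasp point (between the pads) lies 3 mm ahead of it (ctrl.tip_extent is the distance from the TCP to the fingertips, in m); z points along the fingers, y is the direction in which the jaws open and shut (so a half turn about z gives the same grasp; the last joint's range is limited). The gripper opens to 87 mm and grips with 3 to 60 N. Pads are 19 mm wide; open, the fingers measure 117 mm over their backs; the gripper's body (75 mm by 190 mm) begins 51 mm behind the grasp point.
Start: joints at [-1.188, 0.332, -0.065, 1.46, 0.022, 1.35, -0.088], TCP at [0.247, 0.574, 0.245] pointing down, gripper open.
Joint ranges: [-2.6, 2.6], [-0.5, 2.12], [-1.47, 1.34], [0.16, 2.42], [-1.27, 4.41], [0.06, 2.06], [-2.6, 2.6]. Speed limits (rad/s): [2.22, 2.22, 2.79, 2.79, 3.14, 3.14, 3.14].

## Interface

Orientations are given as a rotation vector (axis times angle).
In Python, from rig import ctrl gives the robot as it stands.
- The arm moves only by the shell command python3 -m crank 'ROWS' [FORCE]. ROWS is JSON, one flat list of numbers, 5 for each row, row after row: the shift along the tool's x, y, z as a fraction of full scale, then the turn about the tool's z as a fraction of full scale, then the opening, from 0 (shut) to 1 (fully open). A call has 1 to 10 rows; each row shifts and turns the pose as measured when the row begins, along the tool's axes as they then stand; what a row does not reach is not made up. Full scale, the value 1, is 0.02 m for a shift and 0.1 rad for a turn. A row lasts 1/8 s, in which the tool goes at most 62.5 mm and 10.7 degrees, less where a joint would pass 70% of its speed; a pose out of reach is approached as far as the arm can. A call with a number of a shift or a turn outside -1 to 1 is refused whole. A call with a gripper value outside its range is refused whole. The fingers move at their own pace and stop on an object; FORCE is the grip in N (left out, the last holds). Time passes only in rows, so rows that do not move let the fingers close. It gives the time, the measured TCP pose, the force and the opening at its end, in the units of the state.
- ctrl.get_obs(): the state, without advancing time (a new reading comes with each control period).
- ctrl.capture(name): name is "scene" or "top" or "wrist"; returns the picture (480x640x3 uint8, blue, green, red); there is no depth.
- ctrl.calibration(name): a dict with "fx", "fy", "cx", "cy" (pixels), "xyz" and "attitude" of the camera in the world. Camera axes: x right, y down, z forward; pixel columns grow to the right and rows downward; lengths in m; the calibration is good to about 2 mm. A picture is of the moment at which its call begins: read the wrist's pose just before it. calibration takes no time and is no camera call; for the wrist camera it gives the pose at the moment of the call.
- ctrl.sign_off(): hands the job in, once; it reports no verdict.
The state is a dict: "time_s": time; "joints": joint angles; "dq": joint speeds; "joint_efforts": joint torques, N m; "eef_pos": TCP position; "tcp_rot": TCP orientation; "force": force on the tool from outside, world axes, zero at the start; "moment": the same for the moment, N m; "gripper_width": finger opening in m.
Only numpy, scipy, OpenCV 4.12 (cv2) and the standard library are available. Lean on these libraries where they do the work, as an engineer would, in place of code of your own. Each camera call takes 0.05 s, during which the arm holds its last target.

## Working session

There is one attempt and no reset: what is moved stays moved. The work goes in short steps, Python scripts to look and compute and a shell command to move; the robot and the scene stay as the last step left them, time stands still between calls to the robot, and variables do not carry over. Pictures are saved under pics/ and viewed, and the job is handed in when it is done.

```bash
mkdir -p pics; ls; python3 - <<'E'
from rig import ctrl
import cv2
print(ctrl.get_obs(), ctrl.tip_extent)
for n in("scene","top","wrist"):
    print(n,ctrl.calibration(n)); cv2.imwrite(f"pics/{n}0.png",ctrl.capture(n))
E
```

```text
pics
{'time_s': 0.0, 'joints': array([-1.18759108,  0.33290335, -0.06467889,  1.46093927,  0.02158552,
        1.34986899, -0.08851172]), 'dq': array([-1.47264333e-03,  2.55420958e-04,  2.11149600e-04,  7.72705883e-04,
       -9.77977407e-04,  3.02705299e-05,  1.65997586e-03]), 'joint_efforts': array([ 5.11247581e-04, -6.23234439e+01,  2.55305367e-02, -3.89919055e+01,
       -6.12197863e-02,  3.91158764e-02,  1.22303209e-04]), 'eef_pos': array([0.24659806, 0.57391759, 0.24373516]), 'tcp_rot': array([-6.33047240e-01, -3.07691390e+00,  2.20743159e-03]), 'force': array([-0.00539178,  0.17924276,  0.09390175]), 'moment': array([-0.01378591,  0.0029589 , -0.00349902]), 'gripper_width': 0.08686757924144478} 0.022
scene {'fx': 468.20114430178495, 'fy': 468.20114430178495, 'cx': 318.3841459125459, 'cy': 241.14189818333202, 'xyz': array([ 1.19697429, -0.30699961,  0.81563829]), 'attitude': array([-1.97275739, -1.3567907 ,  0.56956015])}
top {'fx': 566.9850573586873, 'fy': 566.9850573586873, 'cx': 315.274577123835, 'cy': 241.09191831586884, 'xyz': array([0.31230213, 0.01991752, 1.21022002]), 'attitude': array([-2.16370926,  2.1682073 , -0.11564445])}
wrist {'fx': 399.42489798312977, 'fy': 399.42489798312977, 'cx': 324.8379598855457, 'cy': 234.51384708743115, 'xyz': array([0.16989247, 0.60676729, 0.38352215]), 'attitude': array([2.40147083, 1.58249105, 0.24289423])}
```

View pics/scene0.png

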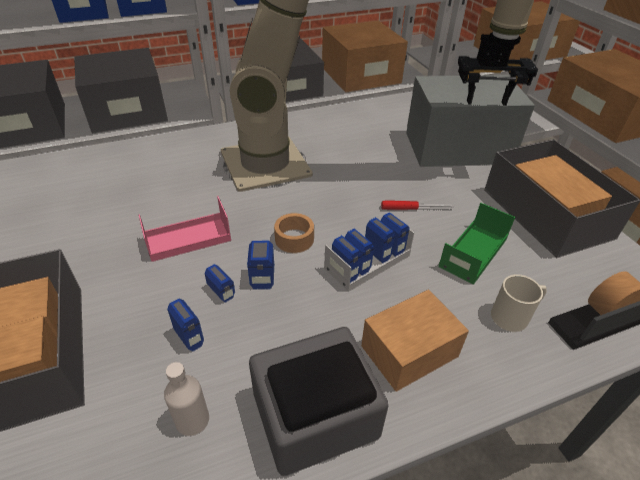

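View pics/top0.png

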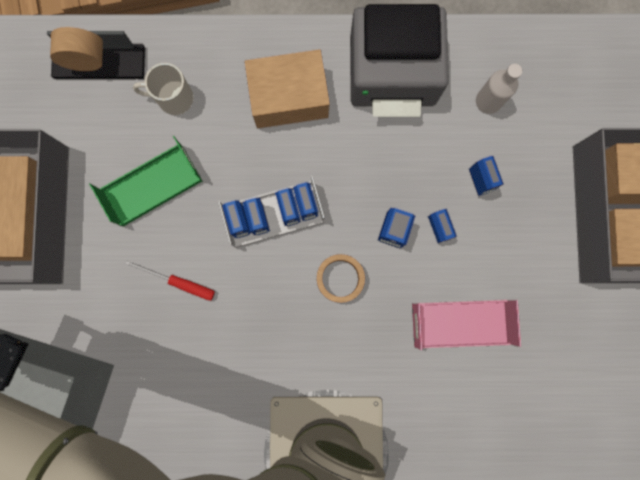

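```bash
cat > h.py <<'E'
import numpy as np,cv2
from rig import ctrl
from scipy.spatial.transform import Rotation as R
def ray(c,uv):
    uv=np.atleast_2d(uv).astype(float)
    d=np.c_[(uv[:,0]-c['cx'])/c['fx'],(uv[:,1]-c['cy'])/c['fy'],np.ones(len(uv))]
    return d@R.from_rotvec(c['attitude']).as_matrix().T
def onz(c,uv,z):
    d=ray(c,uv); return c['xyz']+d*((z-c['xyz'][2])/d[:,2])[:,None]
def proj(c,P):
    p=(np.atleast_2d(P)-c['xyz'])@R.from_rotvec(c['attitude']).as_matrix()
    return np.c_[c['cx']+c['fx']*p[:,0]/p[:,2],c['cy']+c['fy']*p[:,1]/p[:,2]]
E
python3 - <<'E'
import cv2,numpy as np
t=cv2.imread('pics/top0.png');s=cv2.imread('pics/scene0.png')
a=cv2.resize(t[165:255,215:330],None,fx=3.47,fy=3.47,interpolation=2)[:310,:400]
b=cv2.resize(t[145:255,370:520],(400,293),interpolation=2)
c=cv2.resize(s[205:290,315:420],(400,310),interpolation=2)
d=cv2.resize(s[230:355,150:290],(400,293),interpolation=2)
f=lambda x:cv2.resize(x,(400,300))
cv2.imwrite('pics/crop0.png',np.vstack([np.hstack([f(a),f(b)]),np.hstack([f(c),f(d)])]))
from h import *
c=ctrl.calibration('top')
hsv=cv2.cvtColor(t,cv2.COLOR_BGR2HSV)
m=cv2.inRange(hsv,(105,120,30),(130,255,255))
m=cv2.morphologyEx(m,cv2.MORPH_CLOSE,np.ones((5,5)))
for k in cv2.findContours(m,0,1)[0]:
    if cv2.contourArea(k)>100:
        r=cv2.minAreaRect(k);print(r,onz(c,r[0],.095).round(3))
E
```

```text
((441.73974609375, 225.47262573242188), (29.49437141418457, 18.609542846679688), 69.44395446777344) [[ 0.463 -0.23   0.095]]
((396.5500183105469, 226.85000610351562), (26.87936019897461, 34.152591705322266), 18.434947967529297) [[ 0.46  -0.141  0.095]]
((245.015380859375, 216.72308349609375), (36.13478469848633, 38.415138244628906), 74.74488067626953) [[0.481 0.16  0.095]]
((296.4635314941406, 202.92991638183594), (34.07680130004883, 35.0681266784668), 73.81079864501953) [[0.509 0.058 0.095]]
((485.17242431640625, 174.9310302734375), (31.568206787109375, 26.740127563476562), 68.19859313964844) [[ 0.565 -0.32   0.095]]
```

View pics/crop0.png

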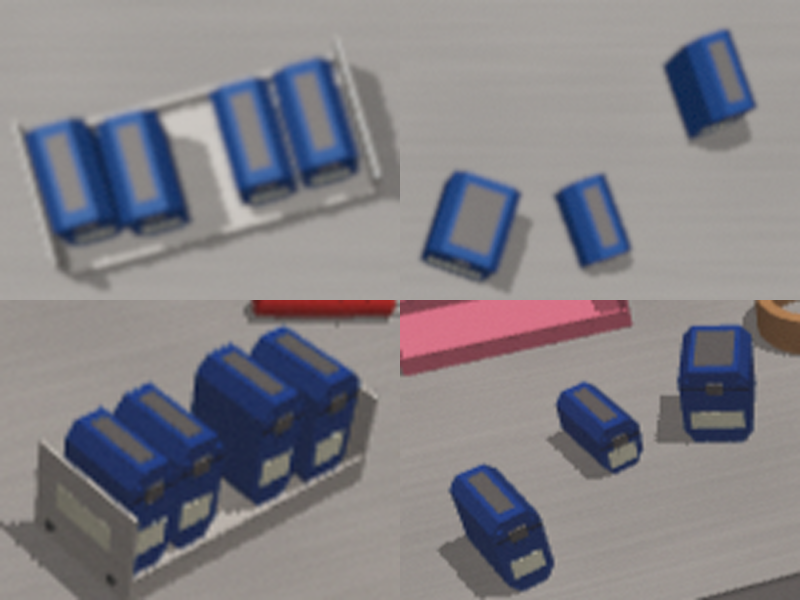

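View pics/wrist0.png

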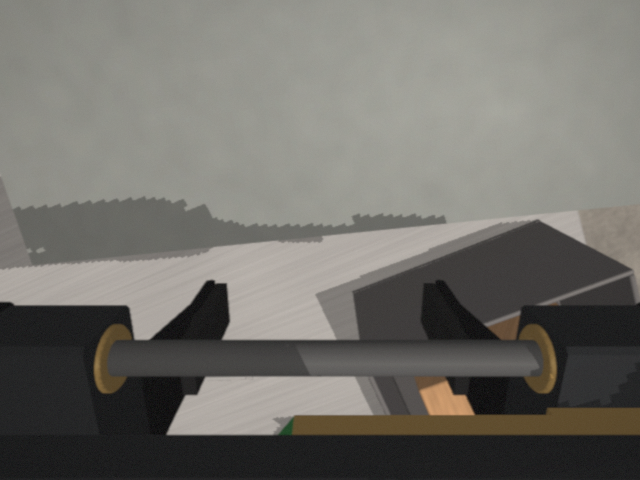

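```bash
cat >> h.py <<'E'
def labels(t,c,z=.095,win=None):
    hsv=cv2.cvtColor(t,cv2.COLOR_BGR2HSV)
    blue=cv2.inRange(hsv,(100,110,30),(135,255,255))
    # grey label = hole in blue
    ct,hi=cv2.findContours(blue,cv2.RETR_CCOMP,cv2.CHAIN_APPROX_NONE)
    out=[]
    for k,h in zip(ct,hi[0]):
        if h[3]>=0 and cv2.contourArea(k)>40:
            r=cv2.minAreaRect(k);b=onz(c,cv2.boxPoints(r),z)[:,:2]
            e0=b[1]-b[0];e1=b[2]-b[1]
            l=e0 if np.hypot(*e0)>np.hypot(*e1) else e1
            out.append((np.round(r[0],1),b.mean(0).round(4),np.round(np.degrees(np.arctan2(l[1],l[0]))%180,1),np.hypot(*e0).round(4),np.hypot(*e1).round(4)))
    return out
E
python3 - <<'E'
from h import *
for n in('top','scene'):
    print(n)
    for o in labels(cv2.imread(f'pics/{n}0.png'),ctrl.calibration(n)): print(*o)
print(ctrl.get_obs()['time_s'])
E
```

```text
top
[444.8 223.9] [ 0.4663 -0.2367] 19.0 0.0164 0.0495
[398.7 224.9] [ 0.4644 -0.1451] 160.9 0.0509 0.0351
[233.4 215.9] [0.4832 0.1831] 17.2 0.0185 0.0525
[253.9 213. ] [0.489  0.1425] 15.5 0.0183 0.0518
[286.6 203.6] [0.5077 0.0775] 15.2 0.018 0.0519
[305.  197.7] [0.5197 0.0409] 15.7 0.0179 0.0514
[491.9 170.9] [ 0.5733 -0.3338] 18.3 0.0169 0.0503
scene
[194.3 339.5] [ 0.6491 -0.3232] 107.8 0.0291 0.0222
[191. 327.] [ 0.6188 -0.3238] 127.6 0.0191 0.0164
[181.5 309.9] [ 0.5713 -0.3337] 17.3 0.0153 0.0513
[217.8 273.2] [ 0.5003 -0.2471] 20.3 0.0152 0.0495
[260.5 279.5] [ 0.5487 -0.1684] 69.5 0.0252 0.0437
[258.5 266.5] [ 0.5114 -0.162 ] 69.6 0.0207 0.0235
[259.5 250. ] [ 0.4633 -0.1458] 164.5 0.0509 0.0336
[365.9 264.3] [0.5854 0.0555] 103.0 0.0342 0.0238
[346.6 243.9] [0.5122 0.0424] 15.3 0.0184 0.0519
[359.5 237. ] [0.5014 0.0795] 15.5 0.0186 0.0525
0.15
```

```bash
cat >> h.py <<'E'
def togo(p,ang=None):
    "shift to go in full-scale tool units, and turn units so that tool y lies along world angle ang (mod 180)"
    o=ctrl.get_obs();M=R.from_rotvec(o['tcp_rot']).as_matrix()
    s=M.T@(np.array(p)-o['eef_pos'])/.02
    ya=np.degrees(np.arctan2(M[1,1],M[0,1]))
    print('t',round(o['time_s'],2),'tcp',o['eef_pos'].round(4),'yang',ya.round(2),'tilt',M[:,2].round(3),'F',o['force'].round(1),'w',round(o['gripper_width'],4),'q7',o['joints'][6].round(2))
    print('shift units',s.round(2))
    if ang is not None:
        d=(ang-ya+90)%180-90   # world z turn, tool z is down
        print('turn units',(-np.radians(d)/.1).round(2))
    return o
E
python3 - <<'E'
from h import *
togo([.572,-.334,.2],18)
c=ctrl.calibration('scene')
print(onz(c,[[190,428],[176,370]],0)[:,:2].round(3), onz(ctrl.calibration('top'),[[490,105]],0).round(3))
E
```

```text
t 0.15 tcp [0.2466 0.574  0.244 ] yang 66.75 tilt [-0.    -0.001 -1.   ] F [-0.3  0.7 -0.1] w 0.0874 q7 -0.09
shift units [-32.87 -35.29   2.23]
turn units 8.51
[[ 0.763 -0.367]
 [ 0.636 -0.372]] [[ 0.743 -0.365  0.   ]]
```

```bash
python3 -m crank '[-0.93,-1,0,0,1,-0.93,-1,0,0,1,-0.93,-1,0,0,1,-0.93,-1,0,0,1,-0.93,-1,0,0,1,-0.93,-1,0,0,1,-0.93,-1,0,0,1,-0.93,-1,0,0,1,-0.93,-1,0,0,1,-0.93,-1,0,0,1]'; python3 -c "
from h import *
togo([.572,-.334,.2],18)"
```

```text
time_s: 1.4
eef_pos: [0.3394, 0.3089, 0.2414]
tcp_rot: [-0.628, -3.076, 0.009]
force: [0.8, 0.0, 0.9]
gripper_width: 0.0873
t 1.4 tcp [0.3394 0.3089 0.2414] yang 66.93 tilt [-0.003 -0.005 -1.   ] F [0.8 0.  0.9] w 0.0873 q7 0.33
shift units [-23.3  -25.01   2.19]
turn units 8.54
```

```bash
python3 -m crank '[-0.93,-1,0,0,1,-0.93,-1,0,0,1,-0.93,-1,0,0,1,-0.93,-1,0,0,1,-0.93,-1,0,0,1,-0.93,-1,0,0,1,-0.93,-1,0,0,1,-0.93,-1,0,0,1,-0.93,-1,0,0,1,-0.93,-1,0,0,1]' >/dev/null; python3 -m crank '[-0.93,-1,0,0,1,-0.93,-1,0,0,1,-0.93,-1,0,0,1,-0.93,-1,0,0,1,-0.93,-1,0,0,1,-0.93,-1,0,0,1,-0.93,-1,0,0,1,-0.93,-1,0,0,1,-0.93,-1,0,0,1,-0.93,-1,0,0,1]' >/dev/null;python3 -c "
from h import *
togo([.572,-.334,.2],18)"
```

```text
t 3.9 tcp [ 0.5273 -0.2229  0.2409] yang 67.01 tilt [-0.006 -0.004 -1.   ] F [-0.2  0.8  0.6] w 0.0868 q7 1.64
shift units [-4.23 -4.23  2.05]
turn units 8.55
```

```bash
python3 -m crank '[-0.93,-0.93,0,0,1,-0.93,-0.93,0,0,1,-0.93,-0.93,0,0,1,-0.93,-0.93,0,0,1,0,0,0,1,1,0,0,0,1,1,0,0,0,1,1,0,0,0,1,1,0,0,0,1,1,0,0,0,1,1]' >/dev/null; python3 -m crank '[0,0,0.5,1,1,0,0,0.5,1,1,0,0,0.5,0.5,1,0,0,0.2,0,1]' >/dev/null;python3 -c "
from h import *
togo([.572,-.334,.2],18)
cv2.imwrite('pics/w1.png',ctrl.capture('wrist'));t=ctrl.capture('top');cv2.imwrite('pics/t1.png',t)
"
```

```text
t 5.65 tcp [ 0.5665 -0.3242  0.2011] yang 16.69 tilt [-0.014 -0.002 -1.   ] F [ 0.4 -1.   0.9] w 0.0871 q7 1.05
shift units [-0.55  0.13  0.05]
turn units -0.23
```

View pics/w1.png

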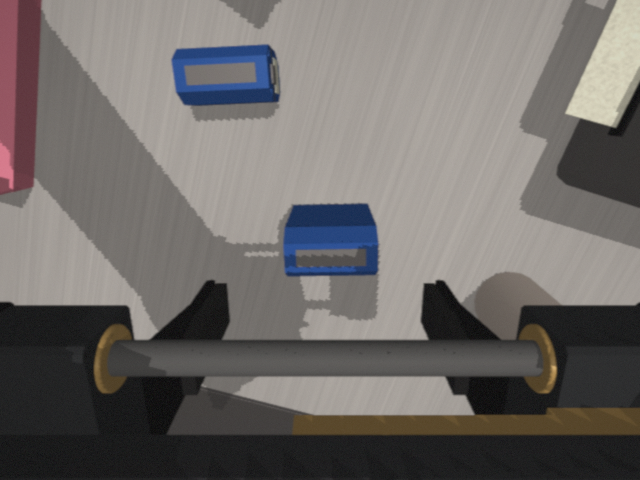

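```bash
python3 - <<'E'
from h import *
c=ctrl.calibration('wrist');im=cv2.imread('pics/w1.png')
for o in labels(im,c): print(*o)
togo([.572,-.334,.2],18)
E
```

```text
[330.5 257.4] [ 0.5713 -0.3334] 18.2 0.0476 0.0138
[220.   73.4] [ 0.4774 -0.244 ] 19.3 0.0423 0.012
t 5.75 tcp [ 0.5665 -0.3243  0.2015] yang 16.74 tilt [-0.013 -0.002 -1.   ] F [-1.   0.2 -0.4] w 0.0872 q7 1.05
shift units [-0.54  0.12  0.07]
turn units -0.22
```

```bash
python3 -m crank '[-0.56,0.15,0,-0.22,1,0,0,1,0,1,0,0,1,0,1,0,0,1,0,1,0,0,0.8,0,1,0,0,0,0,1]' >/dev/null;python3 -c "
from h import *
togo([.572,-.334,.059],18)
"
```

```text
t 6.5 tcp [ 0.5714 -0.3349  0.119 ] yang 18.18 tilt [-0.015 -0.001 -1.   ] F [-0.2 -0.3  1.1] w 0.0871 q7 1.12
shift units [0.02 0.09 3.  ]
turn units 0.03
```

```bash
python3 -m crank '[0,0.1,1,0,1,0,0,1,0,1,0,0,0.9,0,1,0,0,0.15,0,1,0,0,0,0,0.4,0,0,0,0,0.4,0,0,0,0,0.4,0,0,0,0,0.4]' 50;python3 -c "
from h import *
togo([.572,-.334,.059],18)
cv2.imwrite('pics/w2.png',ctrl.capture('wrist'));
cv2.imwrite('pics/s2.png',ctrl.capture('scene'));
"
```

```text
time_s: 7.5
eef_pos: [0.5734, -0.3349, 0.0556]
tcp_rot: [-1.837, -2.538, 0.015]
force: [0.7, -0.4, -1.4]
gripper_width: 0.0616
t 7.5 tcp [ 0.5734 -0.3349  0.0556] yang 18.2 tilt [-0.013 -0.002 -1.   ] F [ 0.7 -0.4 -1.4] w 0.0616 q7 1.15
shift units [ 0.06 -0.06 -0.17]
turn units 0.03
```

View pics/s2.png

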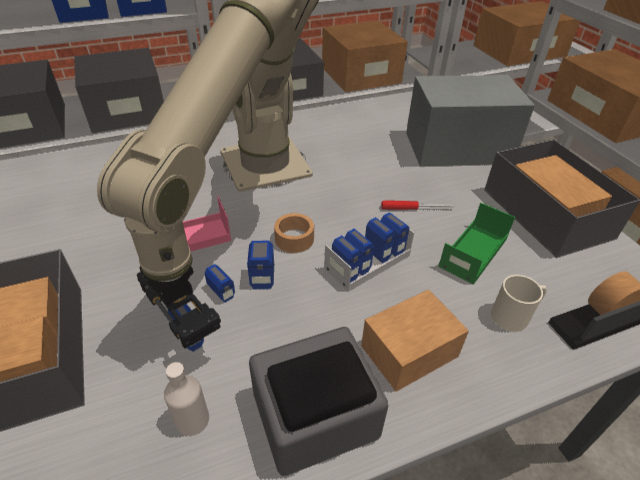

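```bash
python3 -m crank '[0,0,-0.3,0,0.4,0,0,-0.7,0,0.4,0,0,-1,0,0.4,0,0,-1,0,0.4,0,0,-1,0,0.4,0,0,-1,0,0.4,0,0,-1,0,0.4,0,0,-1,0,0.4,0,0,-0.5,0,0.4,0,0,0,0,0.4]' 55;python3 -c "
from h import *
togo([.4977,.1097,.20],15.5)
"
```

```text
time_s: 8.85
eef_pos: [0.5757, -0.3348, 0.2184]
tcp_rot: [-1.839, -2.54, 0.013]
force: [0.7, -0.1, -1.7]
gripper_width: 0.062
t 8.85 tcp [ 0.5757 -0.3348  0.2184] yang 18.18 tilt [-0.01  -0.003 -1.   ] F [ 0.7 -0.1 -1.7] w 0.062 q7 1.08
shift units [22.33  3.24  0.89]
turn units 0.47
```

```bash
python3 -m crank '[0.5,0.07,0,0,0.4,1,0.15,0,0,0.4,1,0.15,0,0,0.4,1,0.15,0,0,0.4,1,0.15,0,0,0.4,1,0.15,0,0,0.4,1,0.15,0,0,0.4,1,0.15,0,0,0.4,1,0.15,0,0,0.4,1,0.15,0,0,0.4]' >/dev/null; python3 -m crank '[1,0.15,0,0,0.4,1,0.15,0,0,0.4,1,0.15,0,0,0.4,1,0.15,0,0,0.4,1,0.15,0,0,0.4,1,0.15,0,0,0.4,1,0.15,0,0,0.4,1,0.15,0,0,0.4,0.5,0.07,0,0,0.4,0.5,0.07,0,0.2,0.4]' >/dev/null;python3 -c "
from h import *
togo([.4977,.1097,.20],15.5)
"
```

```text
t 11.35 tcp [0.4966 0.0595 0.2035] yang 17.67 tilt [-0.036  0.003 -0.999] F [-0.2  0.2 -1. ] w 0.0616 q7 0.21
shift units [2.37 0.82 0.18]
turn units 0.38
```

```bash
python3 -m crank '[0.6,0.2,0,0.2,0.4,0.6,0.2,0,0.2,0.4,0.6,0.2,0,0,0.4,0.4,0.2,0,0,0.4,0,0,0,0,0.4]' >/dev/null;python3 -c "
from h import *
togo([.4977,.1097,.20],15.5)
cv2.imwrite('pics/w3.png',ctrl.capture('wrist'));
cv2.imwrite('pics/t3.png',ctrl.capture('top'));
s=ctrl.capture('scene')
cv2.imwrite('pics/s3.png',cv2.resize(s[120:320,250:500],(750,600)))
"
```

```text
t 11.97 tcp [0.4983 0.108  0.202 ] yang 15.39 tilt [-0.038  0.002 -0.999] F [ 0.8 -0.1 -1.2] w 0.0616 q7 0.1
shift units [0.09 0.   0.1 ]
turn units -0.02
```

View pics/w3.png

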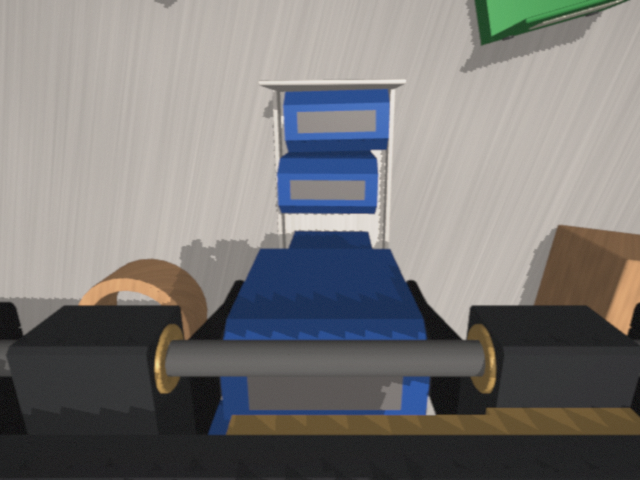

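View pics/s3.png

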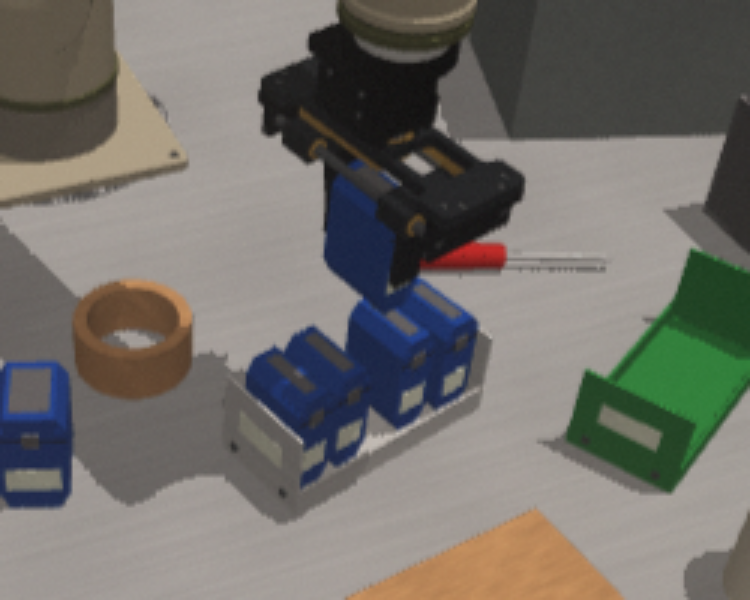

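```bash
python3 - <<'E'
from h import *
for n,z in(('w3',.099),('t3',.099),('t1',.099)):
    c=ctrl.calibration('wrist' if n[0]=='w' else 'top')
    print(n)
    for o in labels(cv2.imread(f'pics/{n}.png'),c,z): print(*o)
togo([.499,.1097,.0596],15.5)
E
```

```text
w3
[327.5 189.5] [0.4862 0.1416] 15.6 0.0471 0.013
[336.  121.2] [0.4803 0.182 ] 16.6 0.0468 0.0135
t3
[444.8 223.9] [ 0.4657 -0.2358] 19.0 0.0164 0.0493
[398.8 224.8] [ 0.4642 -0.1446] 160.9 0.0513 0.035
[304.9 197.6] [0.5191 0.041 ] 16.4 0.0168 0.0504
t1
[398.8 224.8] [ 0.4642 -0.1446] 160.9 0.0513 0.035
[233.4 215.9] [0.4826 0.1825] 17.2 0.0184 0.0524
[253.9 213.1] [0.4881 0.142 ] 15.5 0.0183 0.0522
[286.6 203.6] [0.507  0.0773] 15.2 0.018 0.0517
[305.  197.7] [0.5189 0.0408] 15.7 0.0178 0.0512
t 12.12 tcp [0.4983 0.1069 0.2022] yang 15.29 tilt [-0.038  0.002 -0.999] F [-0.4 -0.8 -1.1] w 0.0618 q7 0.1
shift units [0.04 0.33 7.12]
turn units -0.04
```

```bash
python3 -m crank '[0.05,0.05,0.7,0,0.4,0,0.05,0.8,0,0.4,0,0.05,0.7,0,0.4,0,0.05,0.4,0,0.4,0,0.03,0,0,0.4]' 60 >/dev/null;python3 -c "
from h import *
togo([.499,.1097,.0596],15.5)
"
```

```text
t 12.75 tcp [0.4999 0.1081 0.1452] yang 15.21 tilt [-0.039  0.001 -0.999] F [ 0.5  0.  -1.8] w 0.0616 q7 0.16
shift units [0.04 0.14 4.28]
turn units -0.05
```

```bash
python3 -m crank '[0.04,0.02,0.4,0,0.4,0.03,0.02,0.4,0,0.4,0.03,0.02,0.4,0,0.4,0,0.02,0.4,0,0.4,0,0,0,0,0.4]' >/dev/null;python3 -c "
from h import *
togo([.499,.1097,.0596],15.5)
s=ctrl.capture('scene')
cv2.imwrite('pics/s4.png',cv2.resize(s[150:310,280:480],(750,600)))
"
```

```text
t 13.38 tcp [0.5002 0.1108 0.1116] yang 15.22 tilt [-0.038  0.002 -0.999] F [-0.2 -0.7 -2.4] w 0.0619 q7 0.19
shift units [-0.07  0.02  2.6 ]
turn units -0.05
```

View pics/s4.png

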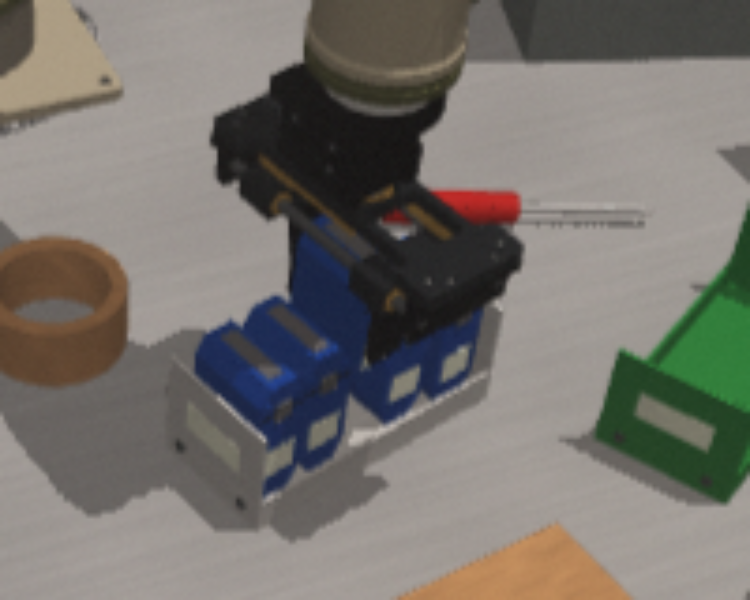

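```bash
python3 -m crank '[0,0.02,0.4,0,0.4,0,0.02,0.4,0,0.4,0,0.02,0.4,0,0.4,0,0,0,0,0.4]';python3 -c "
from h import *
togo([.499,.1097,.0596],15.5)
s=ctrl.capture('scene')
cv2.imwrite('pics/s5.png',cv2.resize(s[150:310,280:480],(750,600)))
"
```

```text
time_s: 13.92
eef_pos: [0.5011, 0.1111, 0.0865]
tcp_rot: [-1.889, -2.471, 0.032]
force: [0.3, -0.1, -2.3]
gripper_width: 0.0613
t 13.93 tcp [0.5011 0.1111 0.0865] yang 15.21 tilt [-0.037  0.002 -0.999] F [ 0.3 -0.1 -2.3] w 0.0613 q7 0.22
shift units [-0.06 -0.07  1.35]
turn units -0.05
```

View pics/s5.png

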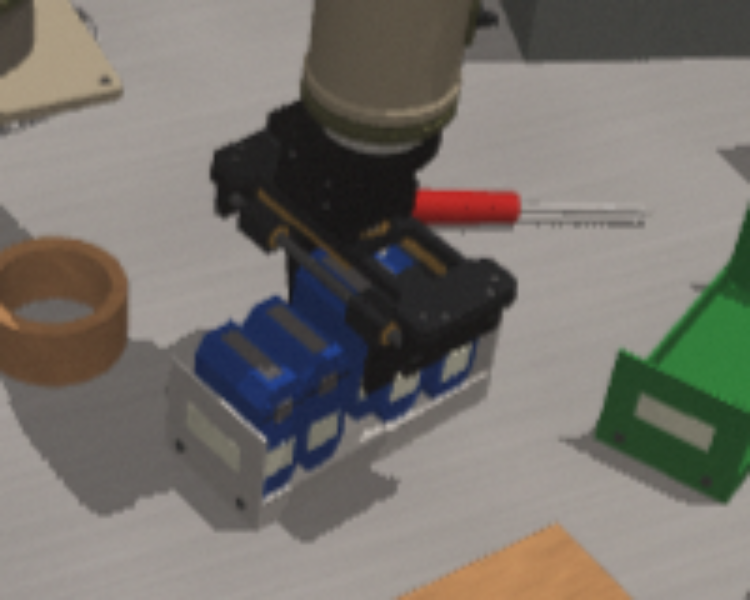

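```bash
python3 -m crank '[0,0,0.35,0,0.4,0,0,0.35,0,0.4,0,0,0.3,0,0.4,0,0,0.2,0,0.4]';python3 -c "
from h import *
togo([.499,.1097,.0596],15.5)
"
```

```text
time_s: 14.48
eef_pos: [0.5013, 0.1114, 0.0623]
tcp_rot: [-1.89, -2.472, 0.029]
force: [-0.5, -1.0, 0.6]
gripper_width: 0.0616
t 14.47 tcp [0.5013 0.1114 0.0623] yang 15.21 tilt [-0.035  0.003 -0.999] F [-0.5 -1.   0.6] w 0.0616 q7 0.25
shift units [-0.05 -0.13  0.14]
turn units -0.05
```

```bash
python3 -m crank '[0,-0.1,0.1,0,0.4,0,0,0.15,0,0.4,0,0,0.15,0,0.4]';python3 -c "
from h import *
togo([.499,.1097,.0596],15.5)
"
```

```text
time_s: 14.85
eef_pos: [0.4994, 0.1107, 0.0594]
tcp_rot: [-1.889, -2.467, 0.026]
force: [-22.4, -5.0, 59.3]
gripper_width: 0.0617
t 14.85 tcp [0.4994 0.1107 0.0594] yang 15.15 tilt [-0.038  0.008 -0.999] F [-22.4  -5.   59.3] w 0.0617 q7 0.25
shift units [-0.04 -0.03 -0.01]
turn units -0.06
```

```bash
python3 -m crank '[0,0,-0.03,0,0.4,0,0,0,0,0.4]';python3 -c "
from h import *
togo([.499,.1097,.0596],15.5)
s=ctrl.capture('scene')
cv2.imwrite('pics/s6.png',cv2.resize(s[150:310,280:480],(750,600)))
"
```

```text
time_s: 15.1
eef_pos: [0.4992, 0.1107, 0.0606]
tcp_rot: [-1.888, -2.466, 0.025]
force: [0.7, -0.5, -1.2]
gripper_width: 0.0617
t 15.1 tcp [0.4992 0.1107 0.0606] yang 15.14 tilt [-0.038  0.009 -0.999] F [ 0.7 -0.5 -1.2] w 0.0617 q7 0.25
shift units [-0.05 -0.02  0.05]
turn units -0.06
```

View pics/s6.png

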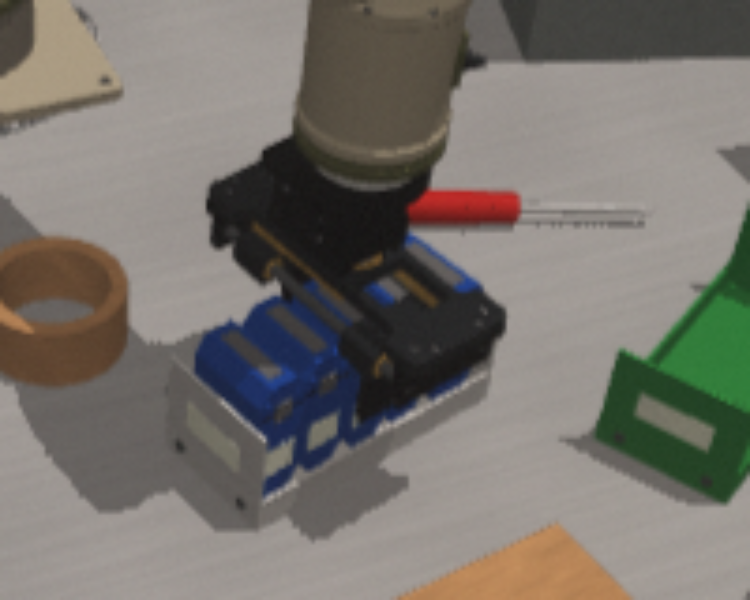

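```bash
python3 -m crank '[0,0,0.05,0,0.4,0,0,0,0,0.72,0,0,0,0,0.78,0,0,0,0,0.85,0,0,0,0,0.85]' 20;python3 -c "
from h import *
togo([.499,.1097,.0596],15.5)
"
```

```text
time_s: 15.78
eef_pos: [0.4985, 0.1109, 0.0588]
tcp_rot: [-1.887, -2.466, 0.027]
force: [0.9, 1.5, 0.3]
gripper_width: 0.0729
t 15.78 tcp [0.4985 0.1109 0.0588] yang 15.17 tilt [-0.039  0.008 -0.999] F [0.9 1.5 0.3] w 0.0729 q7 0.26
shift units [-0.07  0.01 -0.04]
turn units -0.06
```

```bash
python3 -m crank '[0,0,-0.2,0,0.88,0,0,-0.5,0,0.88,0,0,-0.6,0,0.88,0,0,-0.8,0,0.88,0,0,-1,0,1,0,0,-1,0,1,0,0,-1,0,1,0,0,-1,0,1]';python3 -m crank '[-1,0,-0.5,0,1,-1,0,-0.5,0,1,-1,0,-0.5,0,1,-1,0,-0.5,0,1,-1,0,0,0,1,-1,0,0,0,1,-1,0,0,0,1,0,0,0,0,1]'; python3 -c "
from h import *
s=ctrl.capture('scene');t=ctrl.capture('top')
cv2.imwrite('pics/s7.png',cv2.resize(s[180:300,300:450],(750,600),interpolation=2))
cv2.imwrite('pics/t7.png',cv2.resize(t[160:256,210:330],(750,600),interpolation=2))
cv2.imwrite('pics/w7.png',ctrl.capture('wrist'))
for o in labels(t,ctrl.calibration('top'),.099): print(*o)
print('s')
for o in labels(s,ctrl.calibration('scene'),.099): print(*o)
togo([.499,.1097,.0596],15.5)
"
```

```text
time_s: 16.77
eef_pos: [0.5038, 0.1092, 0.1896]
tcp_rot: [-1.889, -2.465, 0.025]
force: [-0.3, 0.5, 0.4]
gripper_width: 0.0869
time_s: 17.77
eef_pos: [0.5429, -0.0424, 0.2329]
tcp_rot: [-1.901, -2.461, 0.02]
force: [-0.1, 0.4, 0.6]
gripper_width: 0.0871
[444.9 224. ] [ 0.4655 -0.2358] 18.1 0.0167 0.0489
[233.4 215.9] [0.4826 0.1826] 15.8 0.0182 0.0525
[251.8 213.7] [0.487  0.1461] 15.3 0.0184 0.0521
[269.  206.5] [0.5013 0.1122] 14.2 0.0178 0.0517
[287.  203.4] [0.5075 0.0765] 14.0 0.0179 0.0513
s
[217.5 273.5] [ 0.5047 -0.2481] 20.3 0.0168 0.0492
[260.5 279.5] [ 0.5523 -0.1692] 69.5 0.025 0.0435
[259.5 266.5] [ 0.516  -0.1608] 164.3 0.0206 0.0191
[259.5 249.5] [ 0.4658 -0.1463] 164.5 0.0539 0.0335
[365.7 264.4] [0.589 0.053] 103.0 0.0329 0.0236
[377.8 258.3] [0.5813 0.0856] 120.5 0.0418 0.0181
[388.3 251.2] [0.5698 0.1172] 120.3 0.0413 0.0203
[346.6 243.9] [0.5161 0.0403] 15.3 0.0172 0.0516
[359.  236.9] [0.5046 0.0764] 15.6 0.0185 0.0505
[372.  231.5] [0.4983 0.1123] 13.6 0.0189 0.0492
[382.5 224.6] [0.4849 0.146 ] 14.6 0.019 0.0519
t 17.93 tcp [ 0.543  -0.0392  0.2327] yang 14.88 tilt [-0.034  0.01  -0.999] F [0.7 0.6 0. ] w 0.0868 q7 0.45
shift units [7.6  0.05 8.8 ]
turn units -0.11
```

View pics/s7.png

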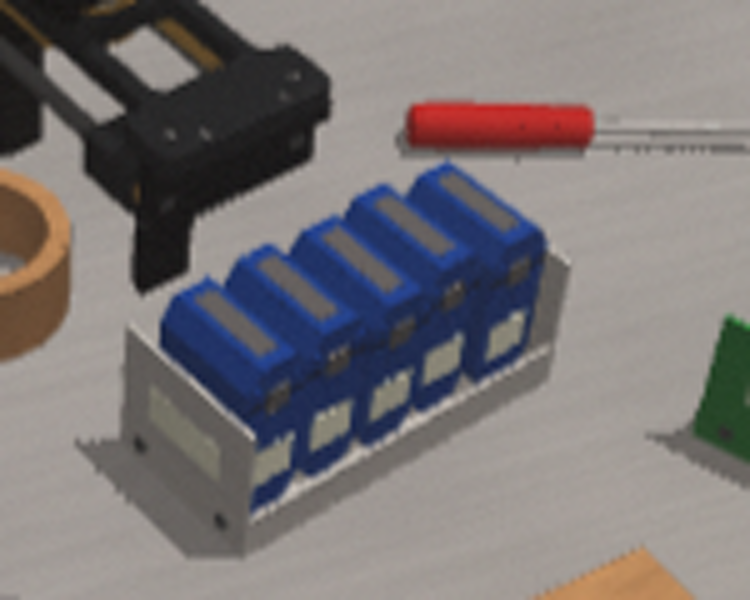

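View pics/t7.png

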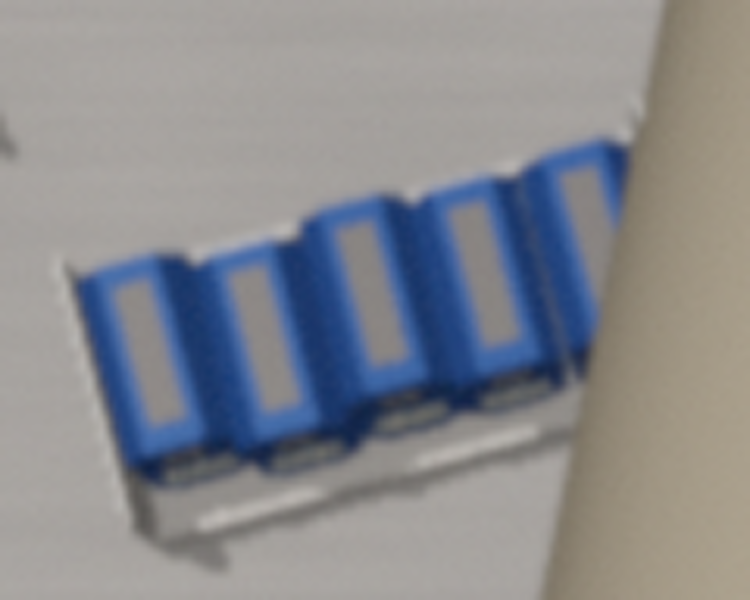

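View pics/w7.png

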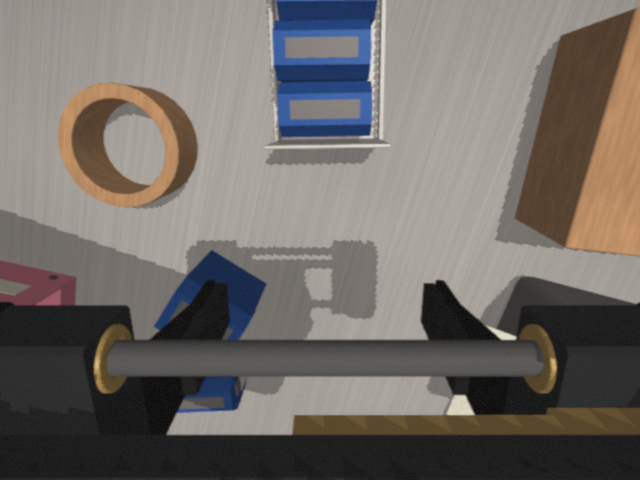

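```bash
python3 -c "
from rig import ctrl
print(ctrl.sign_off())"
```

```text
the job is handed in; nothing more can be done
None
```

I gripped the tall 36 mm thick case by its flat ends and pressed it into the middle gap until it met the tray floor. I then let go, backed clear and handed the job in at about 18 s of the 32 s allowed.

**Choice of case:** In the first top view the loose cases were at pixels (397,228), (443,226) and (487,175). The first was too thick and the second too short, so I took the third. The top, scene and wrist views agreed on its position to about 2 mm.

**Final checks:**
- All five cases are upright in the last scene and top views. The new case's top is level with its neighbours' to about 1 mm.
- It is turned about 1° from the cases next to it.
- The neighbours slid apart, and nothing else was moved.

**What did not go exactly to plan:**
- The case sits about 4 mm off its immediate neighbours across the row. The row's own scatter was about 5 mm, so I left it.
- The tool had picked up about 2° of tilt by the time it pressed. The case looks upright since release.
- The wrist force briefly read about 60 N on reaching the floor, more than the roughly 20 N expected but under the 120 N limit. I eased off before releasing.

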